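# Press a tight stack of rib blanks home under its twin-pin drilling template

## Robot

A 7-joint arm with a two-finger parallel gripper is mounted at the origin on a cart in front of the work surface, level with it; the furniture and walls round the work are solid. World frame = base frame: x ahead of the robot, y to its left, z up, the work surface at z = 0. Lengths are in m, angles in rad, forces in N, time in s.
With the tool pointing down it reaches from about 0.4 to 0.875 m from the base axis. Payload 19.3 kg.
Tool frame: the origin (TCP) lies midway between the tips of the shut fingers; the grasp point (between the pads) lies 19 mm behind it (bot.pinch_z is the distance from the TCP to the grasp point, in m); z points along the fingers, y is the line along which they close (so a half turn about z gives the same grasp; the last joint's range is limited). The gripper opens to 85 mm and grips with 20 to 120 N. Pads are 22 mm wide; open, the fingers measure 114 mm over their backs; the gripper's body (76 mm by 85 mm) begins 54 mm behind the grasp point. The pads swing forward as they close: fully open they stand 13 mm farther back than shut.
Start: joints at [1.057, 0.521, -0.036, 1.599, 0.021, 1.021, -0.113], TCP at [0.268, -0.564, 0.231] pointing down, gripper open.
Joint ranges: [-2.91, 2.91], [-0.3, 2.13], [-1.5, 1.42], [0.17, 2.43], [-1.26, 4.41], [0.16, 1.93], [-2.52, 2.52]. Speed limits (rad/s): [1.89, 1.89, 2.39, 2.39, 3.01, 3.01, 3.01].

## Interface

Orientations are given as [roll, pitch, yaw] about the fixed x, y, z axes, in that order (R = Rz(yaw) Ry(pitch) Rx(roll)).
In Python, from workcell import observe, viewer, bot gives the robot as it stands. The module is installed in compiled form; this text tells all that it offers.
- The arm moves only by the tool play_rows, never from a script. Its argument "motion" is a list of rows, each a list of 7 numbers: the shift along the tool's x, y, z in cm, then the turn, a rotation vector about the tool's x, y, z in rad, then the opening, from -1 (shut) to 1 (fully open), so that 0 is half open. A call has exactly 5 rows; each row is the pose to reach, as a shift and turn from the pose commanded when the call began, along the tool's axes at that moment; what a row does not reach only later rows make up. A row lasts 1/10 s, in which the tool goes at most 50 mm and 8.59 degrees, less where a joint would pass 70% of its speed; a pose out of reach is approached as far as the arm can. A call with a gripper value outside its range is refused whole. The fingers move at their own pace and stop on an object; "squeeze" is the grip in N (left out, the last holds). Time passes only in rows, so rows that repeat a pose let the fingers close, or fill a call up. It gives the time, the measured TCP pose, the force, the opening and the grip force at its end, in the units of the state.
- observe(): the state, without advancing time (a new reading comes with each control period).
- viewer.grab_frame(name): name is "scene" or "top"; returns (picture, depth): 480x640x3 uint8, red, green, blue; 480x640 float32, m along the optical axis (not along the pixel's ray), 0 where there is no reading.
- viewer.camera_info(name): a dict with "fx", "fy", "cx", "cy" (pixels), "k1" (the pictures are not rectified: a ray, as slopes to the right and down, at radius r is drawn at 1 + k1 r^2 times it, then the intrinsics apply), "R" (3x3) and "t" (3): a world point X has camera coordinates R X + t. Camera axes: x right, y down, z forward; pixel columns grow to the right and rows downward; lengths in m; the calibration is good to about 2 mm. A picture is of the moment at which its call begins. camera_info takes no time and is no camera call.
- bot.job_done(): hands the job in; it is judged then, once.
The state is a dict: "clock": time; "qpos": joint angles; "qd": joint speeds; "joint_efforts": joint torques, N m; "position": TCP position; "tool_rot": TCP orientation; "force": force on the tool from outside, world axes, zero at the start; "moment": the same for the moment, N m; "grip_width": finger opening in m; "finger_force": force on a finger pad.
Only numpy, scipy, OpenCV 4.12 (cv2) and the standard library are available. Lean on these libraries where they do the work, as an engineer would, in place of code of your own. Each camera call takes 0.05 s, during which the arm holds its last target. There are 200 camera calls.

## Task

Hang the metal rib template on the two upright pins of the drilling jig, both holes at once, grip upwards and its thin tail at the end where the jig's hold-down bar is. The pin rail has been reset by an unknown amount, up to about a centimetre either way, so feel for the pins with a light touch. Use the template to press the tight stack of balsa blanks down the pins until it sits fully home on the board, without crushing the soft wood (keep the pressure under 40 N), then let go and swing the hold-down bar right across the template's tail so that it cannot lift for drilling. Leave the other things on the bench where they are.

Things in the scene. Friction and masses are not known exactly. Their poses are not given: they have to be found in the camera images.
- template: loose aluminium wing-rib template, flat on the bench: plate 6 mm thick, 208 x 56 mm, 0.25 to 0.4 kg, wooden grip bar on top. Origin: plate's underside, midway between its two holes. y runs along it to the rounded nose (nose y = +84 mm, thin tail end -124), z up, x to the curved edge (+25 to +30 mm; the straight edge is at x = -25). Holes 11.2 mm wide, 0.5 mm chamfer, at (0, +46), (0, -46).
- template_nose (a point): point at the template's nose edge, (0, +84, 0) mm in the template's frame; same axes.
- template_grip (a point): point inside the template's wooden grip bar, 28 mm above the plate's underside, straight above the template's origin, same axes; a good height for the middle of the finger pads. The bar is 24 mm wide in x (grip it across this), 58 mm long in y, and spans 6 to 46 mm above the underside.
- jig: drilling jig screwed to the bench: wooden board 120 (x) by 280 mm (y), 18 mm thick; a steel rail in a groove along y carries two upright steel pins and a stack of balsa blanks. Origin: centre of the board's underside, at bench height; y along the board to its nose end (brass lock nut on the rail), z up, x away from the side with the hold-down post. Template the right way round: its axes agree with these.
- jig_pins (a point): point fixed to the jig at (0, 0, 68) mm, at the height of the pin tips; jig's axes. The pins are 10 mm thick, tips chamfered by 0.8 mm, at x = 0 of the jig, 92 mm apart along y. The rail is locked, but its setting is NOT measured: the middle of the pin pair is anywhere from -12 to +12 mm along y from this point.
- jig_seat (a point): point fixed to the jig at (0, 0, 42) mm: height of the template's underside when the blanks are home. Eight blanks, 24 mm thick together, 60 x 200 mm, tight on both pins, start 8 to 14 mm above the board; they slide down under about 8 to 12 N in all, template's weight included, stay where left, then stop hard. Over 45 N between template and jig crushes the balsa.
- bar (a joint): steel hold-down bar on the jig's post, turns about the vertical (rad): 0 = points to jig -y (open), growing anticlockwise from above, 1.57 = points to jig +x, across the template's tail; stops at -0.6 and 1.66. Stays where left, light friction. 14 mm wide, 6 thick, reaches 61 mm from its pivot. Its underside is 51 mm above the bench: 3 mm over a template that is home; it cannot pass over one that is not.
- jig_post (a point): pivot of the hold-down bar, at (-46, -90, 51) mm in the jig's frame, at the bar's underside; jig's axes.
- bar_knob (a point): middle of the upright wooden knob on the hold-down bar: 12 to 15 mm thick, spans 62 to 92 mm above the bench; this point is 77 mm above the bench, 44 mm from the pivot. Pinch it from above (it turns in the fingers) or push it sideways.
- glue_bottle: squeeze bottle of wood glue with a pointed cap, 62 mm across, 171 mm tall; origin under its centre. Bystander.
- pin_tin: round flat tin, 62 mm across, 24 mm tall; origin under its centre. Bystander.
- sanding_block: cork sanding block, 60 x 105 x 33 mm; origin under its centre. Bystander.
- paint_jar_red: small glass jar of paint, 49 mm across, 62 mm tall; origin under its centre. Bystander.
- cotton_reel: wooden reel of thread standing on end, 35 mm across, 42 mm tall; origin under its centre. Bystander.

How it is judged:
On the way, in this order (a step that is already met when the one before it is completed fails the run):
1. the template hangs on both pins, right way round, its underside at least 4 mm below the pin tips (x of template in the frame of jig between -0.003 and 0.003 m and y of template_nose in the frame of jig between 0.069 and 0.099 m and angle between template's own z axis and vertical below 0.06 rad and z of template in the frame of jig below 0.064 m), for 0.1 s.
2. template and blanks are pressed home on the board (x of template in the frame of jig between -0.003 and 0.003 m and y of template_nose in the frame of jig between 0.069 and 0.099 m and angle between template's own z axis and vertical below 0.06 rad and z of template in the frame of jig between 0.038 and 0.044 m), for 0.2 s.
At the end, for the whole second after the job is handed in: The template is on both pins the right way round, level, its underside within 2 mm of the fully home height (42 mm above the bench), the hold-down bar is turned across its tail (within about 0.2 rad of square), and everything is at rest and let go (all of step 2 and value of joint bar between 1.35 and 1.7 rad and linear speed of template below 0.02 m/s and velocity of joint bar between -0.1 and 0.1 rad/s); the robot touches nothing.
It fails at once if the template is pressed on the jig, its pins or blanks with more than 45 N (contact force between template and jig above 45 N).
It fails at once if another thing on the bench is shifted by more than 30 mm (distance of any of glue_bottle, pin_tin, sanding_block, paint_jar_red, cotton_reel from where it was at the start of the episode above 0.03 m).
It also fails if it takes over 72 s, if anything falls off the work surface, if the arm or the gripper's body presses on something with over 40 N, if the wrist force passes 120 N, or if a joint passes its speed limit or range.

## Working session

There is one attempt and no reset: what is moved stays moved. The work goes in short steps, Python scripts to look and compute and a tool call to move; the robot and the scene stay as the last step left them, time stands still between calls to the robot, and variables do not carry over. Pictures are saved under pics/ and viewed, at most 10 in all, crops included, and the job is handed in when it is done.

Besides the shell and the picture viewer there is one more tool, called after "Emit:" as name([rows], argument=value, ...), one row to a line, values as JSON. play_rows: Moves the arm, as the interface text tells. Its arguments: {"type":"object","properties":{"motion":{"type":"array"},"squeeze":{"type":"number"}},"required":["motion"]}

```bash
mkdir -p pics; cat > h.py <<'E'
import numpy as np, cv2
from workcell import observe, viewer, bot
from scipy.spatial.transform import Rotation as Ro
def grab(n,f=None):
    p,d=viewer.grab_frame(n)
    if f: cv2.imwrite('pics/'+f,p[:,:,::-1])
    np.savez('%s.npz'%n,p=p,d=d)
    return p,d
def ray(n,u,v):
    c=viewer.camera_info(n); x=(u-c['cx'])/c['fx']; y=(v-c['cy'])/c['fy']; r0=np.hypot(x,y); r=r0
    for _ in range(20): r=r0/(1+c['k1']*r*r)
    s=r/r0 if r0 else 1
    R=np.array(c['R']); t=np.array(c['t'])
    return -R.T@t, R.T@np.array([x*s,y*s,1])
def at_z(n,u,v,z):
    o,d=ray(n,u,v); return o+d*(z-o[2])/d[2]
def at_d(n,u,v,dep):
    o,d=ray(n,u,v); return o+d*dep
def proj(n,X):
    c=viewer.camera_info(n); X=np.array(c['R'])@np.array(X)+np.array(c['t']); x,y=X[0]/X[2],X[1]/X[2]; k=1+c['k1']*(x*x+y*y)
    return c['cx']+c['fx']*x*k, c['cy']+c['fy']*y*k
E
python3 - <<'E'
from h import *
for n in('scene','top'):
    grab(n,n+'0.png'); c=viewer.camera_info(n); print(n,c['fx'],c['k1'],-np.array(c['R']).T@np.array(c['t']),np.array(c['R'])[2])
s=observe(); print(s, bot.pinch_z)
E
```

```text
scene 525.8189189098742 -0.035899081980496454 [-0.49396519  0.79401102  0.92488443] [ 0.63858649 -0.53019242 -0.55776634]
top 561.6823347912913 -0.12396942378193765 [-0.63571001  0.04362148  1.72110622] [ 0.5588353  -0.03551706 -0.82851774]
{'clock': 0.1, 'qpos': array([ 1.05680076,  0.52193956, -0.03634913,  1.59992927,  0.0211815 ,
        1.02110233, -0.11279904]), 'qd': array([ 0.00116649,  0.00031152,  0.00081161, -0.00256417, -0.00032469,
        0.00091232, -0.00050241]), 'joint_efforts': array([ 2.41917922e-03, -9.28490710e+01,  1.98260486e+00, -3.70536304e+01,
        1.79498788e-02,  5.30548146e-03, -1.81652445e-05]), 'position': array([ 0.26821694, -0.56419727,  0.23080008]), 'tool_rot': array([-3.14059897e+00,  4.25813429e-05,  4.43794324e-01]), 'force': array([-0.37344931, -0.28427116, -0.03825894]), 'moment': array([-0.01282543,  0.05127794,  0.01541623]), 'finger_force': 0.0, 'grip_width': 0.08548755123009316} 0.0187
```

View pics/top0.png

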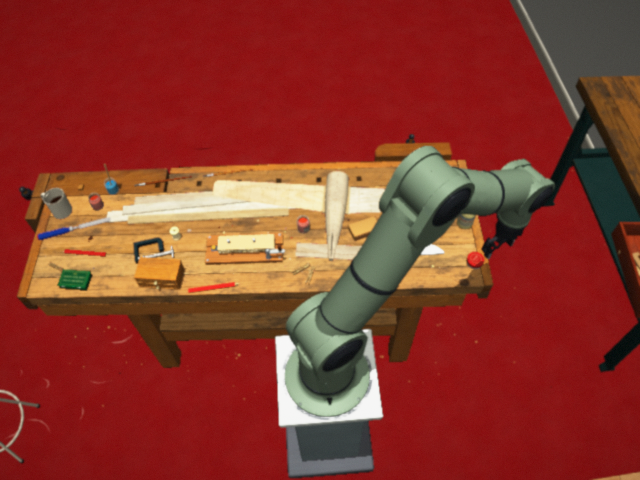

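View pics/scene0.png

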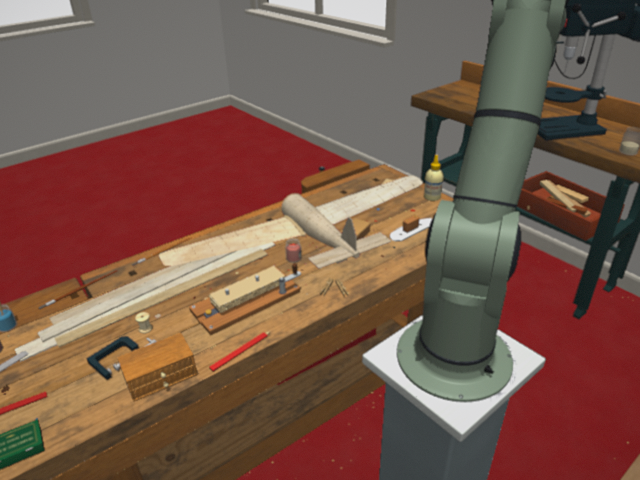

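The jig is at top (245,247) / scene (245,290), with the knob post at scene (282,285). The template is at scene (412,228) and is partly hidden by the arm in the top view. I'll enlarge those.

```bash
python3 - <<'E'
from h import *
def crop(n,u,v,w,h,s): 
    return cv2.resize(np.load(n+'.npz')['p'][v:v+h,u:u+w,::-1],None,fx=s,fy=s,interpolation=cv2.INTER_CUBIC)
a=crop('top',195,222,100,50,4);b=crop('scene',185,250,125,90,400/125)
c=crop('top',380,190,100,75,4);d=crop('scene',340,200,100,72,4)
def pad(x): 
    o=np.zeros((300,400,3),np.uint8); x=x[:300,:400]; o[:x.shape[0],:x.shape[1]]=x; return o
cv2.imwrite('pics/m1.png',np.vstack([np.hstack([pad(a),pad(b)]),np.hstack([pad(c),pad(d)])]))
E
```

```text
(no output)
```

View pics/m1.png

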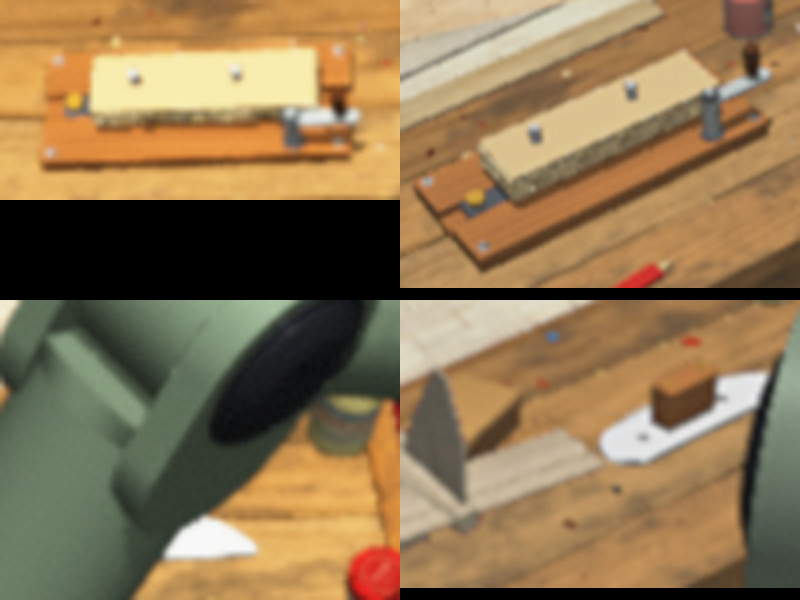

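```bash
python3 - <<'E'
from h import *
np.set_printoptions(precision=4,suppress=True)
T=lambda x,y:(195+x/4,222+y/4); S=lambda x,y:(185+(x-400)/3.2,250+y/3.2)
print('board', [at_z('top',*T(*p),.018) for p in((45,53),(351,43),(352,153),(40,161))])
print('screws top',[at_z('top',*T(*p),.018) for p in((59,60),(338,49),(338,142),(50,153))])
print('screws scene',[at_z('scene',*S(*p),.018) for p in((428,182),(483,246))])
print('pins top',[at_z('top',*T(*p),.066) for p in((133,72),(235,68))])
print('pins scene',[at_z('scene',*S(*p),.066) for p in((535,128),(630,85))])
print('post',at_z('top',*T(291,113),.058),at_z('scene',*S(711,94),.058))
print('knob',at_z('top',*T(339,95),.092),at_z('scene',*S(750,45),.092))
C=lambda x,y:(380+x/4,190+(y-300)/4); D=lambda x,y:(340+(x-400)/4,200+(y-300)/4)
print('tail top',at_z('top',*C(257,553),.006))
print('nose,holes scene',[at_z('scene',*D(*p),.006) for p in((600,445),(643,437),(721,397))])
print('grip top corners',[at_z('scene',*D(*p),.046) for p in((653,383),(681,399),(716,375),(690,360))])
for n,u,v in(('scene',*D(685,380)),('scene',*S(580,120)),('top',*T(180,85))):
  d=np.load(n+'.npz')['d']; print(at_d(n,u,v,d[int(round(v)),int(round(u))]))
E
```

```text
board [array([0.5657, 0.4006, 0.018 ]), array([0.5525, 0.1168, 0.018 ]), array([0.4329, 0.1205, 0.018 ]), array([0.4478, 0.4007, 0.018 ])]
screws top [array([0.5567, 0.3873, 0.018 ]), array([0.5468, 0.129 , 0.018 ]), array([0.4456, 0.1326, 0.018 ]), array([0.4556, 0.392 , 0.018 ])]
screws scene [array([0.5533, 0.3906, 0.018 ]), array([0.4551, 0.3951, 0.018 ])]
pins top [array([0.5043, 0.3105, 0.066 ]), array([0.5008, 0.2192, 0.066 ])]
pins scene [array([0.5004, 0.313 , 0.066 ]), array([0.4971, 0.2222, 0.066 ])]
post [0.4539 0.1709 0.058 ] [0.4505 0.1725 0.058 ]
knob [0.4468 0.1262 0.092 ] [0.4462 0.1324 0.092 ]
tail top [ 0.4202 -0.4637  0.006 ]
nose,holes scene [array([ 0.4605, -0.2565,  0.006 ]), array([ 0.4458, -0.2907,  0.006 ]), array([ 0.4448, -0.3834,  0.006 ])]
grip top corners [array([ 0.4542, -0.3078,  0.046 ]), array([ 0.4229, -0.3064,  0.046 ]), array([ 0.429 , -0.3545,  0.046 ]), array([ 0.4587, -0.3566,  0.046 ])]
[ 0.4387 -0.3283  0.0475]
[0.5024 0.2704 0.0506]
[0.4892 0.2688 0.0623]
```

Emit:
play_rows([
  [25.8,-13.2,0,0,0,-1.127,1],
  [25.8,-13.2,0,0,0,-1.127,1],
  [25.8,-13.2,0,0,0,-1.127,1],
  [25.8,-13.2,0,0,0,-1.127,1],
  [25.8,-13.2,0,0,0,-1.127,1],
], squeeze=60)

```text
clock: 0.6
position: [0.4212, -0.3643, 0.2313]
tool_rot: [-3.141, 0.0, 1.2]
force: [1.4, -1.0, -0.7]
grip_width: 0.0851
finger_force: 0.0
```

```bash
cat >> h.py <<'E'
def rel(x,y,z,yaw):
    s=observe(); R=Ro.from_euler('xyz',s['tool_rot']); G=Ro.from_euler('xyz',[np.pi,0,yaw])
    print('t %.2f'%s['clock'],'pos',s['position'].round(4),'rot',s['tool_rot'].round(4),'F',s['force'].round(1),'w %.4f'%s['grip_width'])
    print('rel cm',(R.inv().apply(np.array([x,y,z])-s['position'])*100).round(2),(R.inv()*G).as_rotvec().round(4))
E
python3 -c "
from h import *
rel(.444,-.334,.2,1.571)"
```

```text
t 0.60 pos [ 0.4212 -0.3643  0.2313] rot [-3.1414e+00  1.0000e-04  1.1998e+00] F [ 1.4 -1.  -0.7] w 0.0851
rel cm [3.65 1.03 3.13] [-2.000e-04  0.000e+00 -3.712e-01]
```

Emit:
play_rows([
  [3.65,1.03,3.1,0,0,-0.371,1],
  [3.65,1.03,3.1,0,0,-0.371,1],
  [3.65,1.03,3.1,0,0,-0.371,1],
  [3.65,1.03,3.1,0,0,-0.371,1],
  [3.65,1.03,3.1,0,0,-0.371,1],
])

```text
clock: 1.1
position: [0.4433, -0.3361, 0.2002]
tool_rot: [-3.141, -0.0, 1.562]
force: [-0.2, -0.1, 0.2]
grip_width: 0.0853
finger_force: 0.0
```

```bash
python3 - <<'E'
from h import *
rel(.444,-.334,.06,1.571)
t,_=grab('top');s,_=grab('scene')
def crop(p,u,v,w,h,k): return cv2.resize(p[v:v+h,u:u+w,::-1],None,fx=k,fy=k,interpolation=cv2.INTER_CUBIC)
cv2.imwrite('pics/m2.png',np.hstack([crop(t,360,190,100,125,4),crop(s,350,160,100,125,4)]))
E
```

```text
t 1.10 pos [ 0.4433 -0.3361  0.2002] rot [-3.1414e+00 -1.0000e-04  1.5617e+00] F [-0.2 -0.1  0.2] w 0.0853
rel cm [ 0.21  0.07 14.02] [-0.0002 -0.0001 -0.0093]
```

View pics/m2.png

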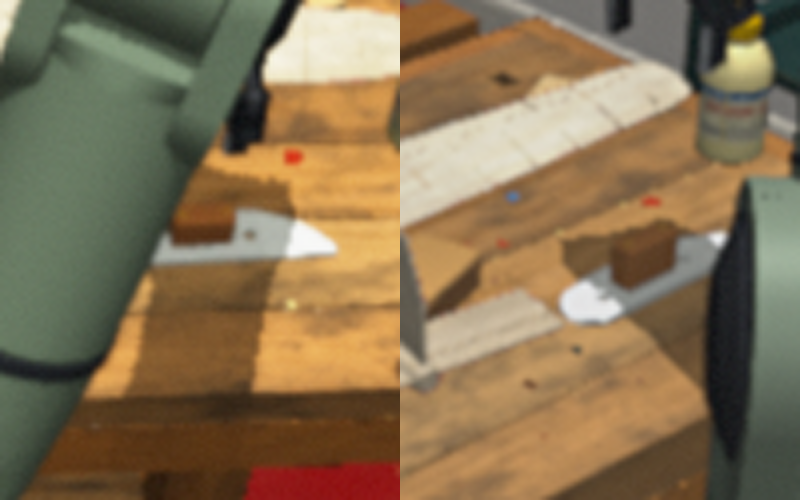

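The top view now shows the straight edge (155,265)–(335,252), the tail tip at (337,248), the rear hole at (250,235) and the grip top at (172–236, 204–222).

```bash
python3 - <<'E'
from h import *
T=lambda x,y:(360+x/4,190+y/4);S=lambda x,y:(350+(x-400)/4,160+y/4)
for n,p,z in(('edge',(160,264),.003),('edge2',(290,255),.003),('tail',(337,249),.006),('hole',(250,235),.006),('g',(173,208),.046),('g',(236,204),.046),('g',(236,222),.046),('g',(173,226),.046)): print(n,at_z('top',*T(*p),z).round(4))
for n,p,z in(('noseleft',(560,303),.006),('g',(612,249),.046),('g',(641,262),.046),('g',(677,241),.046),('g',(648,228),.046)): print(n,at_z('scene',*S(*p),z).round(4))
E
```

```text
edge [ 0.4243 -0.3016  0.003 ]
edge2 [ 0.4237 -0.4213  0.003 ]
tail [ 0.4245 -0.4646  0.006 ]
hole [ 0.4463 -0.3879  0.006 ]
g [ 0.4556 -0.3138  0.046 ]
g [ 0.455  -0.3711  0.046 ]
g [ 0.4359 -0.3678  0.046 ]
g [ 0.4365 -0.3108  0.046 ]
noseleft [ 0.4625 -0.2586  0.006 ]
g [ 0.4484 -0.3004  0.046 ]
g [ 0.4199 -0.303   0.046 ]
g [ 0.4223 -0.3481  0.046 ]
g [ 0.4513 -0.3459  0.046 ]
```

Emit:
play_rows([
  [-0.29,0.27,5,0,0,-0.009,1],
  [-0.29,0.27,10,0,0,-0.009,1],
  [-0.29,0.27,15,0,0,-0.009,1],
  [-0.29,0.27,17.5,0,0,-0.009,1],
  [-0.29,0.27,18.8,0,0,-0.009,1],
])

```text
clock: 1.7
position: [0.4452, -0.3382, 0.01]
tool_rot: [-3.139, -0.002, 1.573]
force: [0.2, -0.0, 0.1]
grip_width: 0.0856
finger_force: 0.0
```

Emit:
play_rows([
  [0,0,0,0,0,0,1],
  [0,0,0,0,0,0,-1],
  [0,0,0,0,0,0,-1],
  [0,0,0,0,0,0,-1],
  [0,0,0,0,0,0,-1],
], squeeze=60)

```text
clock: 2.2
position: [0.4465, -0.3392, 0.0132]
tool_rot: [3.14, 0.001, 1.573]
force: [7.5, 0.9, 4.8]
grip_width: 0.0281
finger_force: 4.2
```

Emit:
play_rows([
  [0,0,0,0,0,0,-1],
  [0,0,0,0,0,0,-1],
  [0,0,-0.2,0,0,0,-1],
  [0,0,-1,0,0,0,-1],
  [0,0,-2,0,0,0,-1],
])

```text
clock: 2.7
position: [0.4459, -0.3386, 0.0327]
tool_rot: [-3.141, -0.0, 1.574]
force: [0.1, 0.4, -1.8]
grip_width: 0.0229
finger_force: 58.8
```

Emit:
play_rows([
  [0,0,-4,0,0,0,-1],
  [0,0,-9,0,0,0,-1],
  [0,0,-14,0,0,0,-1],
  [0,0,-19,0,0,0,-1],
  [0,0,-21,0,0,0,-1],
])

```text
clock: 3.2
position: [0.4471, -0.3393, 0.2479]
tool_rot: [3.137, 0.003, 1.574]
force: [0.3, -0.0, -3.0]
grip_width: 0.0232
finger_force: 59.7
```

```bash
python3 -c "
from h import *
rel(.501,.2665,.2,1.529)"
```

```text
t 3.20 pos [ 0.4471 -0.3393  0.2479] rot [3.1368 0.0035 1.5738] F [ 0.3 -0.  -3. ] w 0.0232
rel cm [60.58  5.55  4.6 ] [0.0049 0.0034 0.0449]
```

Emit:
play_rows([
  [3,0.3,0,0,0,0.005,-1],
  [7,0.6,0,0,0,0.01,-1],
  [12,1.1,0,0,0,0.015,-1],
  [17,1.6,0,0,0,0.02,-1],
  [22,2.0,0,0,0,0.02,-1],
])

```text
clock: 3.7
position: [0.4651, -0.1176, 0.2431]
tool_rot: [3.141, 0.0, 1.553]
force: [1.7, 0.3, -2.0]
grip_width: 0.0234
finger_force: 59.7
```

Emit:
play_rows([
  [5,0.5,0,0,0,0.005,-1],
  [10,1.0,0,0,0,0.01,-1],
  [15,1.5,0,0,0,0.015,-1],
  [20,2.0,0,0,0,0.02,-1],
  [25,2.5,0,0,0,0.02,-1],
])

```text
clock: 4.2
position: [0.4942, 0.1308, 0.2432]
tool_rot: [3.141, 0.0, 1.533]
force: [1.2, -0.7, -1.6]
grip_width: 0.023
finger_force: 59.6
```

Emit:
play_rows([
  [5,0.4,0,0,0,0.003,-1],
  [9,0.6,0,0,0,0.005,-1],
  [12,0.8,0,0,0,0.005,-1],
  [13.4,0.8,0,0,0,0.005,-1],
  [13.4,0.8,0,0,0,0.005,-1],
])

```text
clock: 4.7
position: [0.5069, 0.2642, 0.2427]
tool_rot: [-3.141, -0.001, 1.531]
force: [0.4, -0.5, -2.7]
grip_width: 0.0238
finger_force: 59.6
```

```bash
python3 -c "
from h import *
rel(.501,.2665,.12,1.529)"
```

```text
t 4.70 pos [0.5069 0.2642 0.2427] rot [-3.1414e+00 -7.0000e-04  1.5314e+00] F [ 0.4 -0.5 -2.7] w 0.0238
rel cm [ 0.2  -0.59 12.27] [-0.0002 -0.0007  0.0024]
```

Emit:
play_rows([
  [0.1,-0.3,4,0,0,0.002,-1],
  [0.2,-0.6,8,0,0,0.002,-1],
  [0.2,-0.6,12.2,0,0,0.002,-1],
  [0.2,-0.6,12.7,0,0,0.002,-1],
  [0.2,-0.6,12.7,0,0,0.002,-1],
])

```text
clock: 5.2
position: [0.5017, 0.2637, 0.1157]
tool_rot: [-3.141, 0.001, 1.526]
force: [-0.3, 0.3, -1.9]
grip_width: 0.0234
finger_force: 59.6
```

```bash
python3 - <<'E'
from h import *
rel(.501,.2665,.09,1.529)
t,_=grab('top');s,_=grab('scene')
def crop(p,u,v,w,h,k): return cv2.resize(p[v:v+h,u:u+w,::-1],None,fx=k,fy=k,interpolation=cv2.INTER_CUBIC)
cv2.imwrite('pics/m3.png',np.hstack([crop(t,190,190,100,100,4),crop(s,180,235,133,133,3)[:400,:400]]))
E
```

```text
t 5.20 pos [0.5017 0.2637 0.1157] rot [-3.1407e+00  9.0000e-04  1.5258e+00] F [-0.3  0.3 -1.9] w 0.0234
rel cm [ 0.28 -0.08  2.57] [-0.0009  0.0009 -0.0032]Traceback (most recent call last):
  File "<stdin>", line 5, in <module>
    return _nx.concatenate(arrs, 1, dtype=dtype, casting=casting)
           ~~~~~~~~~~~~~~~^^^^^^^^^^^^^^^^^^^^^^^^^^^^^^^^^^^^^^^
ValueError: all the input array dimensions except for the concatenation axis must match exactly, but along dimension 0, the array at index 0 has size 400 and the array at index 1 has size 399
```

```bash
python3 - <<'E'
from h import *
def crop(n,u,v,w,h,k): return cv2.resize(np.load(n+'.npz')['p'][v:v+h,u:u+w,::-1],None,fx=k,fy=k,interpolation=cv2.INTER_CUBIC)
cv2.imwrite('pics/m3.png',np.hstack([crop('top',190,200,100,100,4),crop('scene',190,240,100,100,4)]))
E
```

```text
(no output)
```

View pics/m3.png

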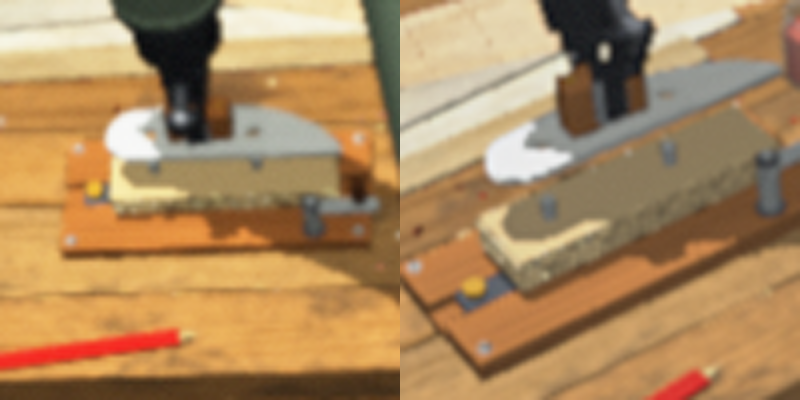

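```bash
python3 - <<'E'
from h import *
T=lambda x,y:(190+x/4,200+y/4);S=lambda x,y:(190+(x-400)/4,240+y/4)
tcp=np.array([.5017,.2637]); a=-.045; y=np.array([-np.sin(a),np.cos(a)]); x=np.array([np.cos(a),np.sin(a)])
z=.1097
def pr(l,P,ref): d=P[:2]-ref; print(l,P.round(4),'along x,y mm',(d@x*1e3).round(1),(d@y*1e3).round(1))
for n,p in(('tail',(343,152)),('hole',(253,131)),('nosel',(105,135))): pr(n,at_z('top',*T(*p),z),tcp)
for n,p in(('tail',(786,68)),('nosel',(485,165))): pr(n,at_z('scene',*S(*p),z),tcp)
# predicted nose outline extreme
for n,f in (('top',T),('scene',S)):
  print(n,'predicted px: hole-,hole+,nose,tail(-25) for template centred at TCP')
  for q in((0,-.046),(0,.046),(0,.084),(-.025,-.124)):
    P=tcp+q[0]*x+q[1]*y; u,v=proj(n,[*P,z]); print(((u-190)*4+(400 if n=='scene' else 0)).round(0),((v-(200 if n=='top' else 240))*4).round(0))
print('pins top',[at_z('top',*T(*p),.062)[:2].round(4) for p in((154,165),(257,161))],'scene',[at_z('scene',*S(*p),.068)[:2].round(4) for p in((548,196),(669,144))])
E
```

```text
tail [0.4684 0.138  0.1097] along x,y mm -27.6 -127.1
hole [0.4974 0.216  0.1097] along x,y mm -2.2 -47.8
nosel [0.5044 0.3462 0.1097] along x,y mm -1.1 82.6
tail [0.466  0.1428 0.1097] along x,y mm -30.3 -122.4
nosel [0.5072 0.3495 0.1097] along x,y mm 1.6 85.9
top predicted px: hole-,hole+,nose,tail(-25) for template centred at TCP
251.0 129.0
146.0 133.0
103.0 134.0
340.0 150.0
scene predicted px: hole-,hole+,nose,tail(-25) for template centred at TCP
665.0 89.0
542.0 142.0
489.0 165.0
784.0 64.0
pins top [array([0.5015, 0.3101]), array([0.498 , 0.2178])] scene [array([0.502 , 0.3123]), array([0.4962, 0.2214])]
```

Emit:
play_rows([
  [0.2,0,1,0,0,-0.005,-1],
  [0.2,0,2,0,0,-0.005,-1],
  [0.2,0,2.7,0,0,-0.005,-1],
  [0.2,0,3.0,0,0,-0.005,-1],
  [0.2,0,3.0,0,0,-0.005,-1],
])

```text
clock: 5.8
position: [0.5014, 0.2667, 0.0848]
tool_rot: [-3.141, 0.0, 1.532]
force: [1.0, 0.8, -3.0]
grip_width: 0.0232
finger_force: 59.8
```

Emit:
play_rows([
  [0,0,0.1,0,0,0,-1],
  [0,0,0.2,0,0,0,-1],
  [0,0,0.3,0,0,0,-1],
  [0,0,0.4,0,0,0,-1],
  [0,0,0.5,0,0,0,-1],
])

```text
clock: 6.3
position: [0.5017, 0.2667, 0.0803]
tool_rot: [3.142, -0.0, 1.532]
force: [-0.0, -0.1, -2.0]
grip_width: 0.0231
finger_force: 59.8
```

```bash
python3 -c "
from h import *
rel(.501,.2657,.08,1.531)
print(observe()['moment'])"
```

```text
t 6.30 pos [0.5017 0.2667 0.0803] rot [ 3.1415 -0.      1.5317] F [-0.  -0.1 -2. ] w 0.0231
rel cm [-0.1  -0.07  0.03] [ 0.0001 -0.      0.0007]
[ 0.03785221 -0.00036037  0.01059702]
```

Emit:
play_rows([
  [-0.05,-0.05,0.06,0,0,0,-1],
  [-0.05,-0.05,0.12,0,0,0,-1],
  [-0.05,-0.05,0.18,0,0,0,-1],
  [-0.05,-0.05,0.24,0,0,0,-1],
  [-0.05,-0.05,0.3,0,0,0,-1],
])

```text
clock: 6.8
position: [0.5012, 0.2663, 0.0773]
tool_rot: [3.141, -0.0, 1.532]
force: [1.5, 1.3, -1.8]
grip_width: 0.0233
finger_force: 59.8
```

```bash
python3 -c "
from h import *
rel(.501,.2657,.08,1.531)
print(observe()['moment'])"
```

```text
t 6.80 pos [0.5012 0.2663 0.0773] rot [ 3.1415e+00 -2.0000e-04  1.5318e+00] F [ 1.5  1.3 -1.8] w 0.0233
rel cm [-0.06 -0.02 -0.27] [ 0.0001 -0.0002  0.0008]
[ 0.20218997 -0.17570837  0.06105313]
```

Emit:
play_rows([
  [0,0,0.05,0,0,0,-1],
  [0,0,0.1,0,0,0,-1],
  [0,0,0.15,0,0,0,-1],
  [0,0,0.2,0,0,0,-1],
  [0,0,0.2,0,0,0,-1],
])

```text
clock: 7.3
position: [0.5012, 0.2663, 0.0753]
tool_rot: [3.142, -0.0, 1.532]
force: [2.1, 2.1, -1.8]
grip_width: 0.0231
finger_force: 59.8
```

```bash
python3 -c "
from h import *
rel(.501,.2657,.08,1.531)
print(observe()['moment'])"
```

```text
t 7.30 pos [0.5012 0.2663 0.0753] rot [ 3.1415e+00 -1.0000e-04  1.5317e+00] F [ 2.1  2.1 -1.8] w 0.0231
rel cm [-0.06 -0.02 -0.47] [ 0.     -0.0001  0.0007]
[ 0.35829528 -0.29763695  0.01880792]
```

Emit:
play_rows([
  [0.03,0.03,0.1,0,0,0,-1],
  [0.03,0.03,0.2,0,0,0,-1],
  [0.03,0.03,0.3,0,0,0,-1],
  [0.03,0.03,0.4,0,0,0,-1],
  [0.03,0.03,0.5,0,0,0,-1],
])

```text
clock: 7.8
position: [0.5014, 0.2664, 0.0702]
tool_rot: [-3.141, 0.0, 1.532]
force: [-0.5, 0.3, -2.5]
grip_width: 0.0232
finger_force: 59.8
```

```bash
python3 -c "
from h import *
rel(.501,.2657,.08,1.531)
print(observe()['moment'])"
```

```text
t 7.80 pos [0.5014 0.2664 0.0702] rot [-3.1414e+00  2.0000e-04  1.5317e+00] F [-0.5  0.3 -2.5] w 0.0232
rel cm [-0.07 -0.04 -0.98] [-0.0002  0.0002  0.0007]
[-0.00042155  0.00956809 -0.0329405 ]
```

Emit:
play_rows([
  [0,0,0.1,0,0,0,-1],
  [0,0,0.2,0,0,0,-1],
  [0,0,0.3,0,0,0,-1],
  [0,0,0.4,0,0,0,-1],
  [0,0,0.5,0,0,0,-1],
])

```text
clock: 8.3
position: [0.5015, 0.2666, 0.0654]
tool_rot: [3.142, 0.0, 1.532]
force: [-2.5, -2.8, 5.4]
grip_width: 0.0233
finger_force: 61.0
```

Emit:
play_rows([
  [0,0,0.1,0,0,0,-1],
  [0,0,0.2,0,0,0,-1],
  [0,0,0.3,0,0,0,-1],
  [0,0,0.4,0,0,0,-1],
  [0,0,0.5,0,0,0,-1],
])

```text
clock: 8.8
position: [0.5015, 0.2666, 0.0606]
tool_rot: [3.141, 0.0, 1.532]
force: [-2.0, -1.5, 5.2]
grip_width: 0.0232
finger_force: 61.0
```

```bash
python3 -c "
from h import *
rel(.501,.2657,.054,1.531)
print(observe()['moment'])"
```

```text
t 8.80 pos [0.5015 0.2666 0.0606] rot [3.1414 0.     1.5318] F [-2.  -1.5  5.2] w 0.0232
rel cm [-0.09 -0.05  0.66] [0.0002 0.     0.0008]
[-0.31201635  0.55881314 -0.01574801]
```

Emit:
play_rows([
  [-0.02,-0.02,0.1,0,0,0,-1],
  [-0.02,-0.02,0.2,0,0,0,-1],
  [-0.02,-0.02,0.3,0,0,0,-1],
  [-0.02,-0.02,0.4,0,0,0,-1],
  [-0.02,-0.02,0.5,0,0,0,-1],
])

```text
clock: 9.3
position: [0.5015, 0.2666, 0.0557]
tool_rot: [3.141, -0.0, 1.532]
force: [-1.9, -0.9, 5.3]
grip_width: 0.0234
finger_force: 61.0
```

Emit:
play_rows([
  [0,0,0.02,0,0,0,-1],
  [0,0,0.04,0,0,0,-1],
  [0,0,0.06,0,0,0,-1],
  [0,0,0.08,0,0,0,-1],
  [0,0,0.1,0,0,0,-1],
])

```text
clock: 9.8
position: [0.5015, 0.2666, 0.0551]
tool_rot: [3.141, -0.0, 1.532]
force: [-5.0, -2.6, 18.6]
grip_width: 0.0233
finger_force: 62.7
```

Emit:
play_rows([
  [0,0,0.01,0,0,0,-1],
  [0,0,0.02,0,0,0,-1],
  [0,0,0.02,0,0,0,-1],
  [0,0,0.02,0,0,0,-1],
  [0,0,0.02,0,0,0,-1],
])

```text
clock: 10.3
position: [0.5015, 0.2666, 0.0551]
tool_rot: [3.141, -0.0, 1.532]
force: [-4.4, -2.9, 19.3]
grip_width: 0.0231
finger_force: 62.9
```

Hard stop at the home height. I'll ease off, release and rise.

Emit:
play_rows([
  [0,0,-0.08,0,0,0,-1],
  [0,0,-0.08,0,0,0,-0.4],
  [0,0,-0.08,0,0,0,0],
  [0,0,-0.08,0,0,0,0.3],
  [0,0,-0.08,0,0,0,0.3],
])

```text
clock: 10.8
position: [0.5013, 0.2663, 0.0548]
tool_rot: [-3.142, 0.0, 1.532]
force: [-0.1, -0.0, -0.2]
grip_width: 0.0555
finger_force: 0.0
```

Emit:
play_rows([
  [0,0,-1,0,0,0,0.3],
  [0,0,-3,0,0,0,0.3],
  [0,0,-6,0,0,0,0.3],
  [0,0,-10,0,0,0,0.3],
  [0,0,-14,0,0,0,0.3],
])

```text
clock: 11.3
position: [0.5008, 0.2663, 0.1969]
tool_rot: [-3.141, -0.0, 1.532]
force: [0.6, -0.8, -0.4]
grip_width: 0.0558
finger_force: 0.0
```

```bash
python3 - <<'E'
from h import *
# open knob at jig angle 0 -> pivot + 44mm along -y jig
o=np.array([.500,.2605]);a=-.041;R=np.array([[np.cos(a),-np.sin(a)],[np.sin(a),np.cos(a)]])
pv=o+R@[-.046,-.090]
print('pivot',pv); 
for b in(0,.1,.4,.8,1.2,1.57): print(b,(pv+R@(.044*np.array([np.sin(b),-np.cos(b)]))).round(4))
rel(.30,.20,.25,1.531)
t,_=grab('top');s,_=grab('scene')
def crop(p,u,v,w,h,k): return cv2.resize(p[v:v+h,u:u+w,::-1],None,fx=k,fy=k,interpolation=cv2.INTER_CUBIC)
cv2.imwrite('pics/m4.png',np.hstack([crop(t,200,200,100,100,4),crop(s,225,230,100,100,4)]))
E
```

```text
pivot [0.45034969 0.17246111]
0 [0.4485 0.1285]
0.1 [0.4529 0.1285]
0.4 [0.4658 0.1313]
0.8 [0.4806 0.1405]
1.2 [0.4907 0.1548]
1.57 [0.4943 0.1706]
t 11.30 pos [0.5008 0.2663 0.1969] rot [-3.1412e+00 -1.0000e-04  1.5322e+00] F [ 0.6 -0.8 -0.4] w 0.0558
rel cm [ -7.4  -19.82  -5.3 ] [-0.0004 -0.0001  0.0012]
```

View pics/m4.png

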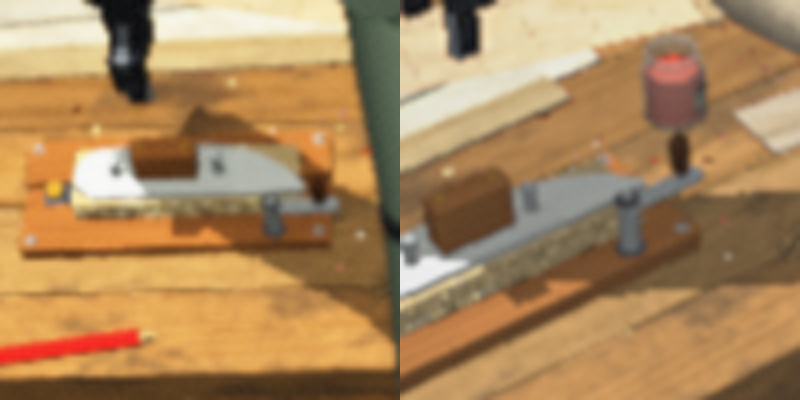

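Emit:
play_rows([
  [-3.5,-1.2,0,0,0,0,0.0],
  [-7,-2.4,1,0,0,0,0.0],
  [-11,-3.8,3,0,0,0,0.0],
  [-13.9,-4.8,5,0,0,0,0.0],
  [-13.9,-4.8,6,0,0,0,0.0],
])

```text
clock: 11.9
position: [0.4462, 0.1251, 0.1341]
tool_rot: [-3.14, 0.003, 1.528]
force: [0.6, 1.4, 0.5]
grip_width: 0.0428
finger_force: 0.0
```

```bash
python3 - <<'E'
from h import *
rel(.4475,.129,.064,1.531)
t,_=grab('top');s,_=grab('scene')
def crop(p,u,v,w,h,k): return cv2.resize(p[v:v+h,u:u+w,::-1],None,fx=k,fy=k,interpolation=cv2.INTER_CUBIC)
cv2.imwrite('pics/m5.png',np.hstack([crop(t,230,200,80,80,5),crop(s,240,215,80,80,5)]))
E
```

```text
t 11.90 pos [0.4462 0.1251 0.1341] rot [-3.1398e+00  2.8000e-03  1.5281e+00] F [0.6 1.4 0.5] w 0.0428
rel cm [0.41 0.13 7.01] [-0.0018  0.0028 -0.0029]
```

View pics/m5.png

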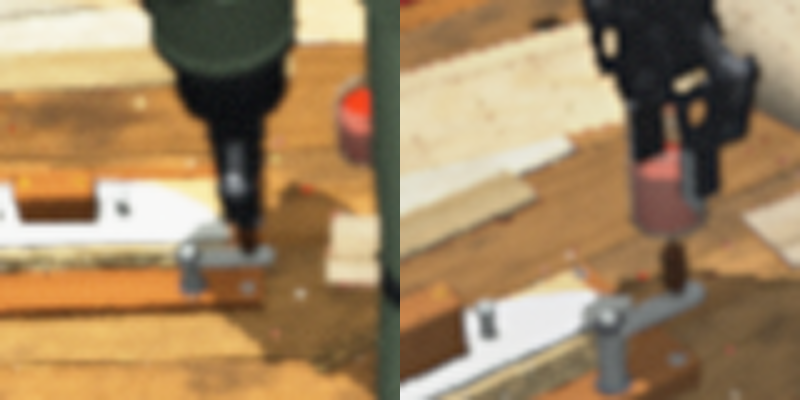

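The gripper is straight above the knob at top (247,235), with the jar well clear. Next I descend and pinch lightly.

Emit:
play_rows([
  [0.3,0.1,3,0,0,0,0.0],
  [0.3,0.1,5,0,0,0,0.0],
  [0.3,0.1,6.8,0,0,0,0.0],
  [0.3,0.1,6.8,0,0,0,-0.5],
  [0.3,0.1,6.8,0,0,0,-1],
], squeeze=20)

```text
clock: 12.5
position: [0.4494, 0.1334, 0.0677]
tool_rot: [3.141, -0.001, 1.533]
force: [0.3, 1.4, -0.1]
grip_width: 0.0149
finger_force: 8.7
```

Emit:
play_rows([
  [0,0,0,0,0,0,-1],
  [0,0,0,0,0,0,-1],
  [0,0,0,0,0,0,-1],
  [0,0,0,0,0,0,-1],
  [0,0,0,0,0,0,-1],
])

```text
clock: 13.0
position: [0.4495, 0.1333, 0.0678]
tool_rot: [3.14, -0.002, 1.532]
force: [0.6, 6.1, -6.2]
grip_width: 0.0144
finger_force: 20.7
```

```bash
python3 - <<'E'
from h import *
rel(.4475,.129,.064,1.531); s=observe(); print(s['finger_force'])
pv=np.array([.4503,.1725]); a=-.041; R=np.array([[np.cos(a),-np.sin(a)],[np.sin(a),np.cos(a)]])
p=s['position'][:2]; d=R.T@(p-pv); b0=np.arctan2(d[0],-d[1]); print('b0',b0,'r',np.hypot(*d))
Q=Ro.from_euler('xyz',s['tool_rot'])
for b in np.linspace(b0,1.60,16): 
  n=pv+R@(np.hypot(*d)*np.array([np.sin(b),-np.cos(b)]))
  print(b.round(2),(Q.inv().apply([*(n-p),0])*100).round(2)[:2])
E
```

```text
t 13.00 pos [0.4495 0.1333 0.0678] rot [ 3.1401e+00 -1.6000e-03  1.5322e+00] F [ 0.6  6.1 -6.2] w 0.0144
rel cm [-0.44 -0.19  0.38] [ 0.0015 -0.0016  0.0012]
20.735281983506866
b0 0.02171765196813715 r 0.03922064310454585
0.02 [0. 0.]
0.13 [0.03 0.41]
0.23 [0.1  0.82]
0.34 [0.22 1.21]
0.44 [0.37 1.6 ]
0.55 [0.57 1.96]
0.65 [0.8 2.3]
0.76 [1.07 2.61]
0.86 [1.37 2.9 ]
0.97 [1.69 3.15]
1.07 [2.04 3.37]
1.18 [2.42 3.55]
1.28 [2.8  3.68]
1.39 [3.2  3.78]
1.49 [3.61 3.83]
1.6 [4.03 3.85]
```

Emit:
play_rows([
  [0.02,0.44,0,0,0,0,-1],
  [0.09,0.87,0,0,0,0,-1],
  [0.2,1.3,0,0,0,0,-1],
  [0.35,1.71,0,0,0,0,-1],
  [0.54,2.11,0,0,0,0,-1],
])

```text
clock: 13.5
position: [0.4701, 0.1363, 0.0676]
tool_rot: [-3.141, 0.001, 1.531]
force: [-5.0, -0.5, 1.7]
grip_width: 0.0139
finger_force: 19.6
```

Emit:
play_rows([
  [0.23,0.37,0,0,0,0,-1],
  [0.49,0.72,0,0,0,0,-1],
  [0.79,1.05,0,0,0,0,-1],
  [1.12,1.34,0,0,0,0,-1],
  [1.48,1.59,0,0,0,0,-1],
])

```text
clock: 14.0
position: [0.4865, 0.1504, 0.0676]
tool_rot: [-3.141, 0.001, 1.531]
force: [-5.7, -2.5, 1.4]
grip_width: 0.0137
finger_force: 21.3
```

Emit:
play_rows([
  [0.38,0.22,0,0,0,0,-1],
  [0.79,0.4,0,0,0,0,-1],
  [1.2,0.54,0,0,0,0,-1],
  [1.63,0.64,0,0,0,0,-1],
  [2.07,0.69,0,0,0,0,-1],
])

```text
clock: 14.5
position: [0.4946, 0.1706, 0.0677]
tool_rot: [3.141, 0.001, 1.531]
force: [-1.2, -6.3, -1.3]
grip_width: 0.014
finger_force: 23.8
```

Emit:
play_rows([
  [0.15,0,0,0,0,0,-1],
  [0.3,0,0,0,0,0,-1],
  [0.4,0,0,0,0,0,-1],
  [0.4,0,0,0,0,0,-1],
  [0.4,0,0,0,0,0,-1],
])

```text
clock: 15.0
position: [0.4953, 0.1751, 0.0675]
tool_rot: [3.14, -0.0, 1.531]
force: [2.1, -4.1, 4.3]
grip_width: 0.0139
finger_force: 23.8
```

```bash
python3 - <<'E'
from h import *
rel(.4943,.1706,.064,1.531)
t,_=grab('top');s,_=grab('scene')
def crop(p,u,v,w,h,k): return cv2.resize(p[v:v+h,u:u+w,::-1],None,fx=k,fy=k,interpolation=cv2.INTER_CUBIC)
cv2.imwrite('pics/m6.png',np.hstack([crop(t,210,200,80,80,5),crop(s,230,230,80,80,5)]))
E
```

```text
t 15.00 pos [0.4953 0.1751 0.0675] rot [ 3.1403 -0.      1.5313] F [ 2.1 -4.1  4.3] w 0.0139
rel cm [-0.46 -0.08  0.35] [ 0.0013 -0.      0.0003]
```

View pics/m6.png

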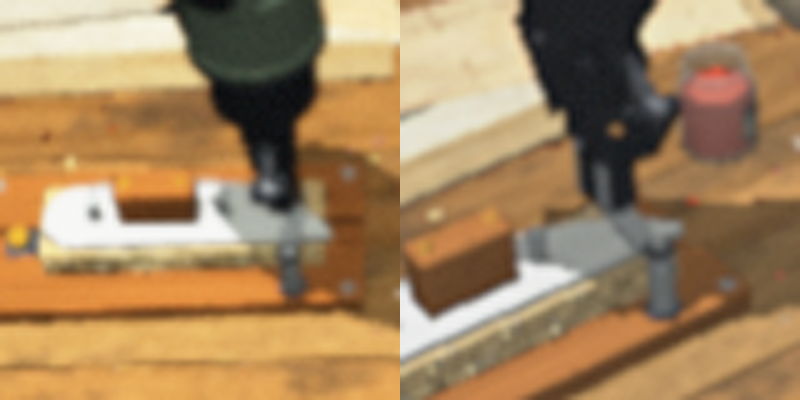

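The bar is roughly across the tail, with the gripper still on the knob. I'll let go and check the angle.

Emit:
play_rows([
  [0,0,0,0,0,0,-0.4],
  [0,0,0,0,0,0,-0.35],
  [0,0,0,0,0,0,-0.35],
  [0,0,-1.5,0,0,0,-0.35],
  [0,0,-4,0,0,0,-0.35],
])

```text
clock: 15.6
position: [0.4937, 0.1754, 0.1063]
tool_rot: [-3.139, 0.001, 1.532]
force: [0.3, -1.0, 1.0]
grip_width: 0.028
finger_force: 0.0
```

Emit:
play_rows([
  [0,0,-5,0,0,0,-0.35],
  [3,2,-10,0,0,0,-0.35],
  [7,4,-12,0,0,0,-0.35],
  [11,8,-12,0,0,0,-0.35],
  [11,8,-12,0,0,0,-0.35],
])

```text
clock: 16.1
position: [0.5806, 0.2859, 0.2278]
tool_rot: [3.14, -0.003, 1.533]
force: [-1.7, -1.1, -1.2]
grip_width: 0.0281
finger_force: 0.0
```

```bash
python3 - <<'E'
from h import *
rel(.4943,.1706,.064,1.531)
t,_=grab('top');s,_=grab('scene')
def crop(p,u,v,w,h,k): return cv2.resize(p[v:v+h,u:u+w,::-1],None,fx=k,fy=k,interpolation=cv2.INTER_CUBIC)
cv2.imwrite('pics/m7.png',np.hstack([crop(t,225,215,80,80,5),crop(s,230,230,80,80,5)]))
E
```

```text
t 16.10 pos [0.5806 0.2859 0.2278] rot [ 3.1400e+00 -2.8000e-03  1.5333e+00] F [-1.7 -1.1 -1.2] w 0.0281
rel cm [-11.89  -8.22  16.33] [ 0.0016 -0.0028  0.0023]
```

View pics/m7.png

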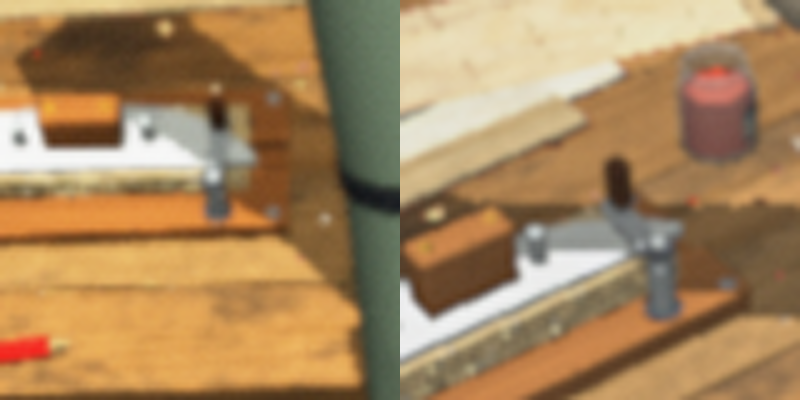

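```bash
python3 - <<'E'
from h import *
T=lambda x,y:(225+x/5,215+y/5);S=lambda x,y:(230+(x-400)/5,230+y/5)
for n,k,p in(('top',T(217,100),T(213,172)),('scene',S(617,163),S(659,240))):
  K=at_z(n,*k,.092);P=at_z(n,*p,.06);d=(K-P)[:2]; print(n,K.round(4),P.round(4),np.hypot(*d),'bar',np.arctan2(d[1],d[0])+np.pi/2+.041)
E
```

```text
top [0.4956 0.1645 0.092 ] [0.4562 0.1712 0.06  ] 0.03988032834055917 bar 1.4431589739014952
scene [0.4893 0.1709 0.092 ] [0.4539 0.1712 0.06  ] 0.0353262472182899 bar 1.6047733852162058
```

The bar is estimated at 1.44–1.60 rad. I'll nudge it gently toward its stop (1.66) from the -y side so it has margin.

Emit:
play_rows([
  [-4,-2,0,0,0,0,-1],
  [-8,-4,0,0,0,0,-1],
  [-12,-6,1,0,0,0,-1],
  [-16,-8.1,3,0,0,0,-1],
  [-16,-8.1,7,0,0,0,-1],
])

```text
clock: 16.7
position: [0.4904, 0.1197, 0.1582]
tool_rot: [3.139, 0.003, 1.526]
force: [2.9, 0.9, -0.6]
grip_width: -0.0001
finger_force: 0.0
```

```bash
python3 -c "
from h import *
rel(.494,.130,.070,1.531)"
```

```text
t 16.70 pos [0.4904 0.1197 0.1582] rot [3.1387e+00 2.5000e-03 1.5259e+00] F [ 2.9  0.9 -0.6] w -0.0001
rel cm [1.07 0.29 8.81] [ 0.0029  0.0026 -0.0051]
```

Emit:
play_rows([
  [0,0.1,3,0,0,0,-1],
  [0,0.1,6,0,0,0,-1],
  [0,0.1,8,0,0,0,-1],
  [0,0.1,8.5,0,0,0,-1],
  [0,0.1,8.5,0,0,0,-1],
])

```text
clock: 17.2
position: [0.4921, 0.1252, 0.0718]
tool_rot: [-3.141, 0.0, 1.532]
force: [0.4, -0.1, 0.9]
grip_width: -0.0002
finger_force: 0.0
```

```bash
python3 -c "
from h import *
rel(.494,.158,.070,1.531)"
```

```text
t 17.20 pos [0.4921 0.1252 0.0718] rot [-3.1405e+00  3.0000e-04  1.5318e+00] F [ 0.4 -0.1  0.9] w -0.0002
rel cm [3.28 0.06 0.18] [-0.0011  0.0003  0.0008]
```

Emit:
play_rows([
  [0.5,0,0,0,0,0,-1],
  [1.0,0,0,0,0,0,-1],
  [1.5,0,0,0,0,0,-1],
  [2.0,0,0,0,0,0,-1],
  [2.4,0,0,0,0,0,-1],
])

```text
clock: 17.7
position: [0.4937, 0.15, 0.0721]
tool_rot: [3.141, -0.0, 1.532]
force: [1.0, -1.7, 0.3]
grip_width: -0.0002
finger_force: 0.8
```

Emit:
play_rows([
  [0.1,0,0,0,0,0,-1],
  [0.2,0,0,0,0,0,-1],
  [0.3,0,0,0,0,0,-1],
  [0.4,0,0,0,0,0,-1],
  [0.5,0,0,0,0,0,-1],
])

```text
clock: 18.2
position: [0.4939, 0.1544, 0.0719]
tool_rot: [3.142, 0.0, 1.532]
force: [0.9, -1.7, 0.4]
grip_width: -0.0
finger_force: 0.7
```

Emit:
play_rows([
  [0.05,0,0,0,0,0,-1],
  [0.1,0,0,0,0,0,-1],
  [0.15,0,0,0,0,0,-1],
  [0.2,0,0,0,0,0,-1],
  [0.2,0,0,0,0,0,-1],
])

```text
clock: 18.7
position: [0.4939, 0.1565, 0.0719]
tool_rot: [-3.142, -0.0, 1.532]
force: [0.6, -1.1, 0.6]
grip_width: -0.0002
finger_force: 0.4
```

Emit:
play_rows([
  [0.05,0,0,0,0,0,-1],
  [0.1,0,0,0,0,0,-1],
  [0.15,0,0,0,0,0,-1],
  [0.2,0,0,0,0,0,-1],
  [0.2,0,0,0,0,0,-1],
])

```text
clock: 19.2
position: [0.4939, 0.1574, 0.0718]
tool_rot: [-3.141, 0.001, 1.531]
force: [1.3, -7.7, 2.2]
grip_width: -0.0001
finger_force: 3.7
```

The force has risen, so the bar is at its stop. Now I'll retreat.

Emit:
play_rows([
  [-0.5,0,0,0,0,0,-1],
  [-1.5,0,0,0,0,0,-1],
  [-3,0,-2,0,0,0,-1],
  [-3,0,-6,0,0,0,-1],
  [-3,0,-11,0,0,0,-1],
])

```text
clock: 19.7
position: [0.4917, 0.1274, 0.1821]
tool_rot: [-3.138, 0.0, 1.531]
force: [1.1, -1.1, 0.3]
grip_width: -0.0002
finger_force: 0.0
```

Emit:
play_rows([
  [0,0,-3,0,0,0,-1],
  [0,4,-3,0,0,0,-1],
  [0,4,-3,0,0,0,-1],
  [0,4,-3,0,0,0,-1],
  [0,4,-3,0,0,0,-1],
])

```text
clock: 20.2
position: [0.5319, 0.1267, 0.2115]
tool_rot: [-3.14, 0.0, 1.532]
force: [0.1, 0.2, -0.2]
grip_width: 0.0003
finger_force: 0.0
```

```bash
python3 - <<'E'
from h import *
t,_=grab('top');s,_=grab('scene')
def crop(p,u,v,w,h,k): return cv2.resize(p[v:v+h,u:u+w,::-1],None,fx=k,fy=k,interpolation=cv2.INTER_CUBIC)
cv2.imwrite('pics/m8.png',np.hstack([crop(t,195,205,100,80,4),crop(s,220,230,100,80,4)]))
E
```

```text
(no output)
```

View pics/m8.png

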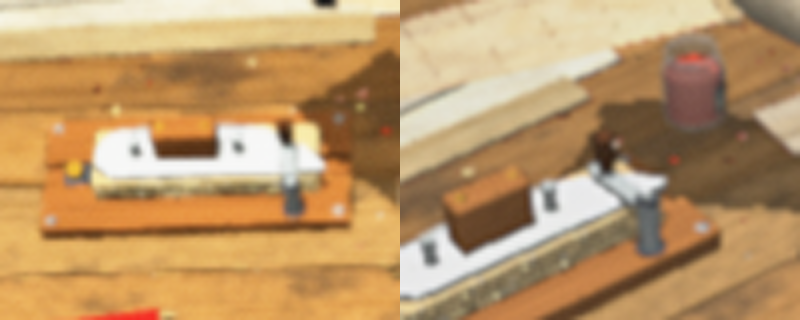

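The bar lies square across the tail (top (285,130)–(291,200)), the template is flat on both pins, and the arm is clear.

```bash
python3 -c "
from workcell import bot
print(bot.job_done())"
```

```text
the job is handed in; nothing more can be done
None
```

The job is handed in after about 20 s of robot time: the template is on both pins and pressed home (wrist reading about 19 N), the hold-down bar is across its tail at its stop, and the arm is clear; no verdict came back.

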